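# Clamp the tube rack on the blood mixer with the ratchet handle

## Task

The rack of blood tubes stands loose on the mixer. Flip the yellow direction lever of the ratchet over to its tightening side, then swing the red-knobbed ratchet handle back and forth until the jaw holds the rack firmly against its stop, but do not overtighten: the resin rack cracks. Do not touch the rack or push the jaw by hand, leave the other things on the table and the mixer alone, and let go of the handle at the end.

Things in the scene. Friction and masses are not known exactly. Their poses are not given: they have to be found in the camera images.
- mixer: Blood mixer, a cream box on a dark foot, 300 (x) x 260 (y) x 50 mm high, bolted down at another place and yaw each time. Origin: centre of its underside, on the table. Its x axis runs from the handle side (near the robot) to the display side; z is up. On its flat top (z = 50 mm) stand in a row along +x: ratchet, jaw, rack, stop. Two posts (top at z = 93 mm) end the handle's swing.
- spindle_axis (a point): Point on the ratchet's upright axis, 100 mm above the table (mixer frame: x = -40, y = 0 mm). The round steel head of the handle, 80 mm across, lies under it with its top at z = 93 mm (hub 97 mm).
- handle (a joint): Swing of the handle about the spindle axis, rad: 0 points along the mixer's -x, positive is clockwise from above. Limited to -0.7 .. 0.7, so several strokes are needed; starts in -0.45 .. 0.45. In the idle direction it clicks over the teeth with 2 to 3 N at the knob; it stays where it is left. After a reversal up to 0.42 rad passes before a tooth is caught.
- knob (a point): Middle of the upright red knob on the handle's end, 140 mm from the spindle axis: a cylinder 24 mm in diameter; this point is at z = 125 mm, the knob spans z = 94 to 150 mm. The steel arm under it, 18 mm wide, has its top at z = 94 mm.
- wheel: Toothed wheel under the handle's head, 62 mm across, 15 teeth; origin on the spindle axis at z = 50 mm. Tightening takes about 10.5 N along the knob's path (8 N if held still) while the jaw runs free or slides the rack. Once the rack is pinched it climbs about 2 N for each 10 mm of knob travel. Firm: 2.5 to 7.5 N above free running (aim for 5); more cracks the rack. A brake keeps the jaw's force.
- selector (a joint): Yellow direction lever on the handle, rad; upright pivot on the handle's arm 38 mm from the spindle axis. 0 points along the arm to the knob, positive is clockwise from above. Range -0.34 .. 0.34. Below -0.25: loosening (found so); above 0.25: tightening, the handle drives clockwise and closes the jaw. Stays where put; 1.7 N at its pin moves it; the handle holds still up to about 3.7 N there.
- lever_pin (a point): On the upright yellow pin of the direction lever, 42 mm from the lever's pivot, an 11 mm cylinder from z = 96 to 128 mm; this point is at z = 119 mm. The flat lever under it has its top at z = 102 mm. The pin moves 28 mm from side to side; seen from the knob towards the spindle, from right (loosening) to left (tightening).
- jaw: Aluminium jaw with a black rubber pad, 80 mm wide, up to 40 mm above the mixer's top. Origin: pad's face, mid-width, at the mixer's top (z = 50 mm). Slides along the mixer's x, 16 mm per rad of the wheel; starts at x = 25 mm in the mixer's frame. It travels 24 to 33 mm before the rack is pinched, as the stop, an aluminium block, is locked at another place each time (not measured).
- rack: Loose tube rack, a white resin block 34 (x) x 110 (y) x 40 mm with five capped tubes standing up to 73 mm. Origin: centre of its underside, on the mixer's top (z = 50 mm). It starts between jaw and stop, 6 to 16 mm clear of the jaw, at most 0.06 rad askew; the jaw slides it along to the stop.
- tube_red: Loose blood tube with a red cap lying on the table right of the mixer, 90 x 15 mm. Origin: underside, mid-length.
- tube_purple: Loose blood tube with a dark purple cap on the table, 90 x 15 mm. Origin: underside, mid-length.
- tube_lilac: Loose blood tube with a lilac cap on the table, 90 x 15 mm. Origin: underside, mid-length.
- forceps: Steel artery forceps, 135 mm long, 8 mm thick, flat on the table left of the mixer. Origin: underside, at the hinge.
- dish: Cream round dish, 156 mm across, 34 mm high, on the table at the left. Origin: centre of the underside.
- disinfectant: White bottle with a blue cap, 56 mm across, 130 mm tall, on the table at the left. Origin: centre of the underside.
- tape: Roll of tape, 52 mm across, 18 mm high, lying on the mixer's top at its left (+y) side. Origin: centre of the underside.
- key: Small steel key with a black head, 60 mm long, 6 mm thick, lying on the mixer's top at its right (-y) side. Origin: underside, mid-length.
Mind the look-alikes: they are no part of the job. Leave any orange look-alike of the rack alone.

How it is judged:
On the way, in this order (a step that is already met when the one before it is completed fails the run):
1. the direction lever is flipped to tightening (value of joint selector above 0.25 rad), for 0.2 s.
2. the ratchet has closed the jaw and pinches the rack firmly (contact force between jaw and rack above 20 N and value of joint selector above 0.25 rad), for 0.3 s.
At the end, for the whole second after the job is handed in: The jaw presses the rack against the stop with 20 to 70 N, the direction lever stands at tightening (above 0.25 rad), the rack is upright within 0.1 rad and still, and the handle is still and released (all of step 2 and contact force between jaw and rack below 70 N and angle between rack's own z axis and vertical below 0.1 rad and linear speed of rack below 0.02 m/s and velocity of joint handle between -0.1 and 0.1 rad/s); the robot touches nothing.
It fails at once if the rack is overtightened: more than 70 N between jaw and rack (contact force between jaw and rack above 70 N).
It fails at once if the robot touches the rack or pushes the jaw (contact force between any of the fingers, the arm and rack above 2 N or contact force between any of the fingers, the arm and jaw above 2 N).
It fails at once if the rack is tipped (angle between rack's own z axis and vertical above 0.3 rad).
It fails at once if another thing on the table or the mixer is moved by more than 25 mm (distance of any of tube_red, tube_purple, tube_lilac, forceps, dish, disinfectant, tape, key from where it was at the start of the episode above 0.025 m).
It also fails if it takes over 72 s, if anything falls off the work surface, if the arm or the gripper's body presses on something with over 40 N, if the wrist force passes 120 N, or if a joint passes its speed limit or range.

## Robot

A 6-joint arm with a two-finger parallel gripper is mounted at the origin on the work surface. World frame = base frame: x ahead of the robot, y to its left, z up, the work surface at z = 0. Lengths are in m, angles in rad, forces in N, time in s.
With the tool pointing down it reaches from about 0.325 to 0.775 m from the base axis. Payload 5.5 kg.
Tool frame: the origin (TCP) lies at the very end of the fingers, on their centre line; the grasp point (between the pads) lies 19 mm behind it; z points along the fingers, y is the line along which they close (so a half turn about z gives the same grasp; the last joint's range is limited). The gripper opens to 85 mm and grips with 20 to 120 N. Pads are 22 mm wide; open, the fingers measure 114 mm over their backs; the gripper's body (76 mm by 85 mm) begins 54 mm behind the grasp point. The pads swing forward as they close: fully open they stand 13 mm farther back than shut.
Start: joints at [1.234, 0.091, 1.231, -0, 1.82, -0.057], TCP at [0.166, 0.577, 0.231] pointing down, gripper open.
Joint ranges: [-2.87, 2.87], [-0.86, 2.18], [0.17, 2.46], [-1.51, 4.65], [0.06, 2.69], [-2.65, 2.65]. Speed limits (rad/s): [2.57, 2.57, 3.01, 3.14, 3.14, 3.14].

## Interface

Orientations are given as a unit quaternion [x, y, z, w].
In Python, from cell import readout, optics, bot gives the robot as it stands.
- The arm moves only by the shell command python3 -m handwheel 'ROWS' [FORCE]. ROWS is text: rows parted by semicolons, each of 5 numbers parted by spaces: the closure, from 0 (fully open) to 1 (shut), then the shift along the tool's x, y, z in m, then the turn about the tool's z in rad. A call has 1 to 10 rows; each row shifts and turns the commanded pose from where the row before left it, along the tool's axes as they then stand; what a row does not reach is not made up. A row lasts 1/10 s, in which the tool goes at most 50 mm and 8.59 degrees, less where a joint would pass 70% of its speed; a pose out of reach is approached as far as the arm can. A call is refused whole if a number of a shift passes 0.05 or a number of a turn 0.15, either way. A call with a gripper value outside its range is refused whole. The fingers move at their own pace and stop on an object; FORCE is the grip in N (left out, the last holds). Time passes only in rows, so rows that do not move let the fingers close. It gives the time, the measured TCP pose, the force, the opening and the grip force at its end, in the units of the state.
- readout.observe(): the state, without advancing time (a new reading comes with each control period).
- optics.grab_frame(name): name is "scene" or "top"; returns the picture (480x640x3 uint8, red, green, blue); there is no depth.
- optics.get_calibration(name): a dict with "fx", "fy", "cx", "cy" (pixels), "world_to_cam" (4x4, takes a point from world to camera coordinates). Camera axes: x right, y down, z forward; pixel columns grow to the right and rows downward; lengths in m; the calibration is good to about 2 mm. A picture is of the moment at which its call begins. get_calibration takes no time and is no camera call.
- bot.finish_job(): hands the job in; it is judged then, once.
The state is a dict: "t": time; "joints": joint angles; "joint_velocities": joint speeds; "joint_efforts": joint torques, N m; "tool_pos": TCP position; "tcp_rot": TCP orientation; "force": force on the tool from outside, world axes, zero at the start; "torque": the same for the moment, N m; "grip_width": finger opening in m; "grasp_force": force on a finger pad.
Only numpy, scipy, OpenCV 4.12 (cv2) and the standard library are available. Lean on these libraries where they do the work, as an engineer would, in place of code of your own. Each camera call takes 0.05 s, during which the arm holds its last target. There are 200 camera calls.

## Working session

There is one attempt and no reset: what is moved stays moved. The work goes in short steps, Python scripts to look and compute and a shell command to move; the robot and the scene stay as the last step left them, time stands still between calls to the robot, and variables do not carry over. Pictures are saved under pics/ and viewed, at most 11 in all, crops included, and the job is handed in when it is done.

```bash
mkdir -p pics; ls; python3 - <<'E'
from cell import readout, optics
import cv2, numpy as np
print(readout.observe())
for n in("scene","top"):
    im=optics.grab_frame(n); cv2.imwrite(f"pics/{n}0.png",im[:,:,::-1]); c=optics.get_calibration(n); print(n,c)
E
```

```text
pics
{'t': 0.0, 'joints': array([ 1.23430547e+00,  9.18688245e-02,  1.23193234e+00, -1.88572566e-05,
        1.81980710e+00, -5.67099557e-02]), 'joint_velocities': array([-0.0002479 ,  0.00135799,  0.00128097,  0.00106398, -0.00135077,
        0.00107188]), 'joint_efforts': array([-2.31157392e-04, -4.58738065e+01, -4.18017054e+01, -2.33072365e-05,
        1.19033642e-02,  1.98034570e-06]), 'tool_pos': array([0.16560169, 0.57638328, 0.23011868]), 'tcp_rot': array([ 1.39436856e-01,  9.90230452e-01, -9.90178740e-04, -1.87897352e-04]), 'force': array([-0.47113985,  0.21671814, -0.35982139]), 'torque': array([ 0.0240512 , -0.0234945 , -0.01282366]), 'grasp_force': 0.0, 'grip_width': 0.08533065349514199}
scene {'fx': 479.9806078422171, 'fy': 479.9806078422171, 'cx': 322.15170891487173, 'cy': 241.80041812298197, 'world_to_cam': array([[ 0.82118899,  0.57056589, -0.01015925, -0.46853387],
       [ 0.47460378, -0.69274375, -0.54300769, -0.21276301],
       [-0.31685942,  0.44109031, -0.83966627,  1.35208675],
       [ 0.        ,  0.        ,  0.        ,  1.        ]])}
top {'fx': 501.4699291058856, 'fy': 501.4699291058856, 'cx': 316.1519881893736, 'cy': 254.1227591419255, 'world_to_cam': array([[-7.00042006e-04, -9.99988952e-01, -4.64823186e-03,
        -4.80360388e-03],
       [-9.93516832e-01,  1.22392117e-03, -1.13678523e-01,
         5.61197116e-01],
       [ 1.13682956e-01,  4.53851685e-03, -9.93506712e-01,
         1.41797269e+00],
       [ 0.00000000e+00,  0.00000000e+00,  0.00000000e+00,
         1.00000000e+00]])}
```

View pics/top0.png

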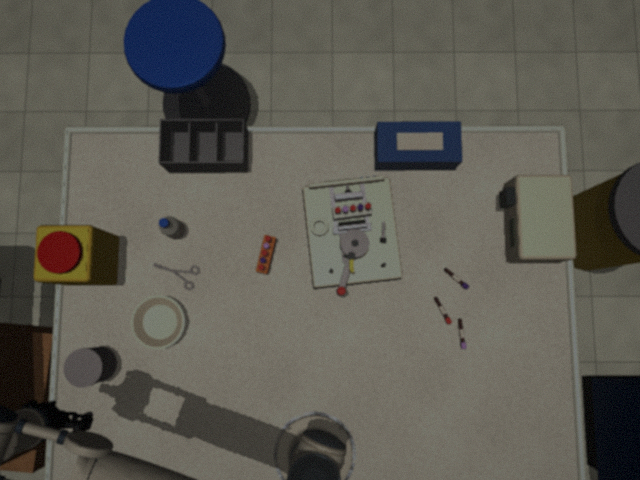

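View pics/scene0.png

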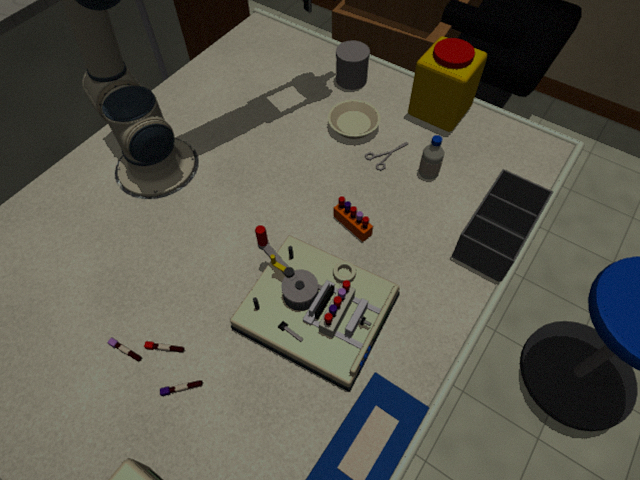

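The top view shows the mixer centred near (352,232), the steel head at (354,243), the red knob at (342,292) and the yellow pin near (351,265). In the scene view the knob is at (262,236) and the yellow lever near (278,265). The look-alikes are the orange rack (265,255 in top), the red tube caps, and the red lid on the yellow box. The knob that fits is the one on the steel arm of the mixer. I'll measure it and confirm in one crop.

```bash
cat > h.py <<'E'
import numpy as np, cv2
from cell import readout, optics
C={n:optics.get_calibration(n) for n in("scene","top")}
def ray(n,uv):
    c=C[n];M=c["world_to_cam"];R=M[:3,:3]
    return -R.T@M[:3,3], R.T@np.array([(uv[0]-c["cx"])/c["fx"],(uv[1]-c["cy"])/c["fy"],1.])
def plane(n,uv,z):
    o,d=ray(n,uv); return o+d*(z-o[2])/d[2]
def tri(a,b):
    (o1,d1),(o2,d2)=ray("scene",a),ray("top",b)
    s=np.linalg.lstsq(np.c_[d1,-d2],o2-o1,rcond=None)[0]
    p,q=o1+s[0]*d1,o2+s[1]*d2; return (p+q)/2,np.linalg.norm(p-q)
def proj(n,p):
    c=C[n];q=c["world_to_cam"]@np.r_[p,1]; return np.array([c["fx"]*q[0]/q[2]+c["cx"],c["fy"]*q[1]/q[2]+c["cy"]])
def blobs(im,box,lo,hi,amin=4):
    x0,y0,x1,y1=box; h=cv2.cvtColor(im[y0:y1,x0:x1],cv2.COLOR_RGB2HSV)
    lo,hi=np.array(lo),np.array(hi)
    if lo[0]<0:
        m=cv2.inRange(h,np.array([0,*lo[1:]]),hi)|cv2.inRange(h,np.array([180+lo[0],*lo[1:]]),np.array([180,*hi[1:]]))
    else: m=cv2.inRange(h,lo,hi)
    n,_,s,c=cv2.connectedComponentsWithStats(m)
    return [(np.round(c[i]+[x0,y0],1).tolist(),(s[i][:4]+[x0,y0,0,0]).tolist(),int(s[i][4])) for i in range(1,n) if s[i][4]>=amin]
RED=((-8,120,60),(8,255,255)); YEL=((20,130,80),(35,255,255))
E
python3 - <<'E'
from h import *
t=optics.grab_frame("top");s=optics.grab_frame("scene")
bt,bs=(295,170,410,305),(225,210,405,390)
for nm,c in(("red",RED),("yel",YEL)):
    print(nm,"top",blobs(t,bt,*c)); print(nm,"scene",blobs(s,bs,*c))
# mixer top outline
h=cv2.cvtColor(t,cv2.COLOR_RGB2HSV)
print(h[280,320],h[200,390],h[300,320],h[220,420])
a=cv2.resize(t[170:305,295:410],None,fx=4,fy=4,interpolation=cv2.INTER_CUBIC)
b=cv2.resize(s[215:325,225:310],None,fx=4,fy=4,interpolation=cv2.INTER_CUBIC)
o=np.zeros((540,800,3),np.uint8);o[:540,:460]=a;o[:440,460:800]=b
cv2.imwrite("pics/crop1.png",np.clip(o*1.6,0,255).astype(np.uint8)[:,:,::-1])
E
```

```text
red top [([367.6, 205.8], [366, 203, 5, 6], 22), ([352.4, 208.0], [350, 206, 5, 5], 21), ([337.3, 210.0], [335, 208, 5, 5], 22), ([340.9, 290.5], [337, 287, 9, 8], 57)]
red scene [([353.0, 210.3], [350, 210, 7, 2], 10), ([365.0, 218.9], [362, 216, 7, 7], 35), ([259.8, 229.2], [255, 225, 11, 9], 71), ([346.0, 283.0], [342, 280, 8, 7], 45), ([337.3, 299.1], [334, 296, 8, 8], 48), ([328.0, 316.3], [324, 313, 9, 8], 50)]
yel top [([351.0, 265.2], [350, 260, 3, 12], 33)]
yel scene [([272.2, 255.8], [270, 254, 5, 5], 17), ([279.3, 265.9], [273, 261, 13, 10], 60)]
[ 40  19 124] [ 38  33 122] [ 22  32 119] [ 23  33 123]
```

View pics/crop1.png

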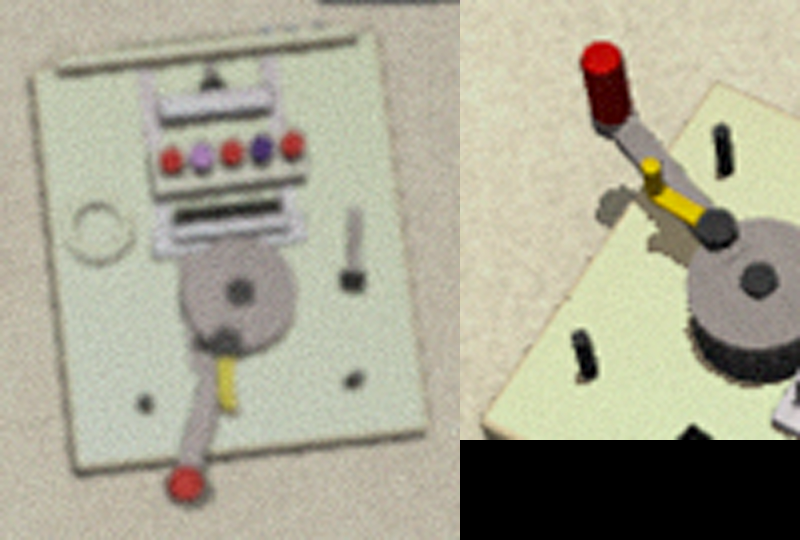

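The crop confirms the job's parts. The red knob is on the arm at top (341,290), the yellow pin at top ~(352.5,270) and scene (272,255), and the hub at top (355,243) and scene (300,285).

```bash
python3 - <<'E'
from h import *
f=lambda x,y:(x/4+295-.4,y/4+170-.4)
print("knobtop",tri((259.3,228.9),(341,290.5)),plane("top",(341,290.5),.15))
H=tri((299.4,284.6),f(240,292));print("hub",H,plane("top",f(240,292),.097))
print("pin",tri((272.3,255.2),f(230,405)),plane("top",f(230,405),.128))
print("pivot",plane("top",f(227,340),.105))
c=[plane("top",f(*p),.05) for p in((35,78),(378,38),(425,432),(78,472))]
c=np.array(c);print(np.round(c,4), "mid",c.mean(0))
# dims and axes
fx=(c[0]+c[1]-c[2]-c[3])/2; fy=(c[0]+c[3]-c[1]-c[2])/2
print(np.linalg.norm(fx),np.linalg.norm(fy),np.arctan2(fx[1],fx[0]),np.arctan2(-fy[0],fy[1]))
E
```

```text
knobtop (array([ 0.45204987, -0.07072657,  0.14542286]), np.float64(0.0018749165566521503)) [ 0.45123491 -0.07122007  0.15      ]
hub (array([ 0.58735442, -0.11135663,  0.09240775]), np.float64(0.002887514903291956)) [ 0.58571651 -0.11206003  0.097     ]
pin (array([ 0.50691454, -0.10057229,  0.12498555]), np.float64(0.005419750089980813)) [ 0.50483846 -0.10236557  0.128     ]
pivot [ 0.55140115 -0.10225105  0.105     ]
[[ 7.489e-01  3.150e-02  5.000e-02]
 [ 7.781e-01 -2.174e-01  5.000e-02]
 [ 4.918e-01 -2.457e-01  5.000e-02]
 [ 4.637e-01  5.000e-04  5.000e-02]] mid [ 0.62059953 -0.10777262  0.05      ]
0.28731087631048974 0.24920113822516338 0.1037063781061665 0.11526068150651048
```

```bash
python3 -m handwheel '1 -.0258 -.0296 0 0;1 -.0258 -.0296 0 0;1 -.0258 -.0296 0 0;1 -.0258 -.0296 0 0;1 -.0258 -.0296 0 0;1 -.0258 -.0296 0 0;1 -.0258 -.0296 0 0;1 -.0258 -.0296 0 0;1 -.0258 -.0296 0 0;1 -.0258 -.0296 0 0' 60; python3 -m handwheel '1 -.0258 -.0296 0 0;1 -.0258 -.0296 0 0;1 -.0258 -.0296 0 0;1 -.0258 -.0296 0 0;1 -.0258 -.0296 0 0;1 -.0258 -.0296 0 0;1 -.0258 -.0296 0 0;1 -.0258 -.0296 0 0;1 -.0258 -.0296 0 0;1 -.0258 -.0296 0 0'
python3 -c "
from cell import readout;s=readout.observe();print(s['joints'],s['tool_pos'],s['tcp_rot'],s['force'])"
```

```text
t: 1.2
tool_pos: [0.3322, 0.2194, 0.2313]
tcp_rot: [0.139, 0.99, 0.0, 0.0]
force: [-0.6, 0.1, -0.4]
grip_width: -0.0
grasp_force: 0.0
t: 2.2
tool_pos: [0.4985, -0.1365, 0.2311]
tcp_rot: [0.14, 0.99, 0.0, -0.0]
force: [1.1, 1.4, 0.7]
grip_width: -0.0001
grasp_force: 0.0
[-3.33103205e-01 -1.32679101e-01  1.45169615e+00  1.08617400e-04
  1.82260779e+00 -1.62376967e+00] [ 0.49850951 -0.13646669  0.23111815] [ 1.39594013e-01  9.90208821e-01  5.47070996e-05 -5.70678206e-06] [1.06793931 1.39334522 0.6866403 ]
```

```bash
python3 -m handwheel '1 0 0 .03 0;1 0 0 .03 0;1 0 0 .03 0;1 0 0 .028 0;1 0 0 0 0'; python3 -m handwheel '1 0 .005 0 0;1 0 .005 0 0;1 0 .005 0 0;1 0 0 0 0'; python3 -m handwheel '1 0 .004 0 0;1 0 .004 0 0;1 0 0 0 0';python3 -m handwheel '1 0 .004 0 0;1 0 .004 0 0;1 0 0 0 0'
```

```text
t: 2.7
tool_pos: [0.4956, -0.134, 0.1083]
tcp_rot: [0.139, 0.99, 0.001, -0.004]
force: [-0.2, 0.5, 0.3]
grip_width: 0.0
grasp_force: 0.0
t: 3.1
tool_pos: [0.5032, -0.1199, 0.115]
tcp_rot: [0.139, 0.99, -0.0, 0.001]
force: [-0.1, 0.5, 0.2]
grip_width: -0.0003
grasp_force: 0.0
t: 3.4
tool_pos: [0.5046, -0.1124, 0.1135]
tcp_rot: [0.139, 0.99, -0.0, 0.0]
force: [-0.9, -1.3, -0.0]
grip_width: -0.0
grasp_force: 0.5
t: 3.7
tool_pos: [0.5067, -0.1045, 0.1131]
tcp_rot: [0.139, 0.99, 0.0, -0.0]
force: [-2.1, -0.7, 0.7]
grip_width: -0.0005
grasp_force: 0.6
```

```bash
python3 - <<'E'
from h import *
t=optics.grab_frame("top");s=optics.grab_frame("scene")
bt,bs=(295,170,410,305),(225,210,405,390)
for nm,c in(("red",RED),("yel",YEL)):
    print(nm,"top",blobs(t,bt,*c)); print(nm,"scene",blobs(s,bs,*c))
b=cv2.resize(s[195:330,215:335],None,fx=4,fy=4,interpolation=cv2.INTER_CUBIC)
cv2.imwrite("pics/crop2.png",np.clip(b*1.6,0,255).astype(np.uint8)[:,:,::-1])
E
```

```text
red top [([367.6, 205.7], [365, 203, 6, 6], 23), ([352.4, 207.9], [351, 206, 4, 5], 19), ([337.4, 209.9], [336, 208, 4, 5], 19), ([341.5, 290.5], [338, 287, 8, 7], 37)]
red scene [([353.0, 210.3], [350, 210, 7, 2], 10), ([365.0, 218.8], [362, 216, 7, 6], 33), ([346.0, 283.1], [342, 280, 8, 7], 46), ([337.4, 299.3], [334, 296, 8, 8], 51), ([328.0, 316.4], [324, 313, 9, 8], 51)]
yel top []
yel scene [([278.5, 251.5], [278, 250, 2, 4], 6), ([282.9, 263.2], [279, 259, 9, 10], 43)]
```

View pics/crop2.png

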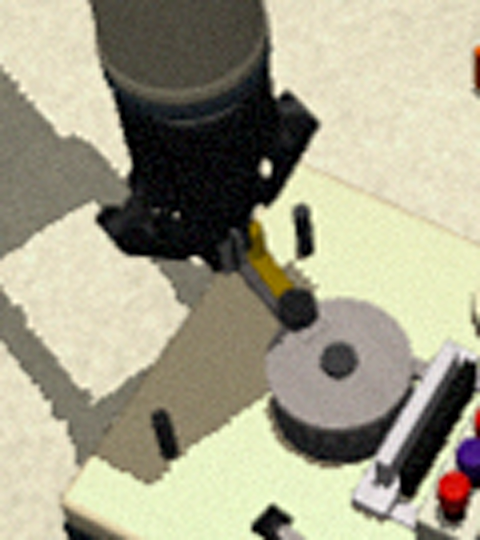

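The crop shows the fingers pressing the pin, with the yellow lever at (283,263) in the scene and about half over. I'll keep pushing.

```bash
python3 -m handwheel '1 0 .004 0 0;1 0 .004 0 0;1 0 0 0 0'; python3 -m handwheel '1 0 .004 0 0;1 0 .004 0 0;1 0 0 0 0';python3 -m handwheel '1 0 .003 0 0;1 0 0 0 0';python3 -m handwheel '1 0 .003 0 0;1 0 0 0 0'
python3 - <<'E'
from h import *
t=optics.grab_frame("top");s=optics.grab_frame("scene")
bt,bs=(295,170,410,305),(225,210,405,390)
print(blobs(t,bt,*RED)[-1],blobs(s,bs,*YEL))
E
```

```text
t: 4.1
tool_pos: [0.5093, -0.0968, 0.1132]
tcp_rot: [0.139, 0.99, 0.0, 0.0]
force: [1.3, 0.0, -0.7]
grip_width: 0.0003
grasp_force: 0.4
t: 4.4
tool_pos: [0.5115, -0.0898, 0.1133]
tcp_rot: [0.139, 0.99, -0.0, 0.0]
force: [1.8, -4.7, -1.3]
grip_width: 0.0001
grasp_force: 1.8
t: 4.6
tool_pos: [0.5123, -0.088, 0.1134]
tcp_rot: [0.14, 0.99, -0.001, 0.001]
force: [1.7, -8.0, -2.4]
grip_width: -0.0001
grasp_force: 3.4
t: 4.8
tool_pos: [0.5132, -0.0862, 0.1135]
tcp_rot: [0.14, 0.99, -0.002, 0.001]
force: [2.3, -10.5, -1.3]
grip_width: -0.0005
grasp_force: 5.2
([337.0, 289.0], [333, 286, 8, 8], 42) [([286.5, 248.0], [286, 247, 2, 3], 6), ([287.8, 261.0], [286, 256, 5, 11], 40)]
```

```bash
python3 -m handwheel '.6 0 -.02 0 0;.6 0 -.03 -.02 0;.6 0 -.04 -.03 0;.6 0 -.04 -.03 0;.6 0 0 0 .149;.6 0 0 0 .149;.6 0 0 0 .149;.6 0 0 0 .149;.6 0 0 0 .149;.6 0 0 0 .149'; python3 -m handwheel '.6 0 0 0 .149;.6 0 0 0 .149;.6 0 0 0 .149;.6 0 0 0 .149;.6 0 0 0 .149;.6 0 0 0 .149;.6 0 0 0 .149;.6 0 0 0 .149;.6 0 0 0 .149;.6 0 0 0 .149'
python3 - <<'E'
from h import *
t=optics.grab_frame("top");s=optics.grab_frame("scene")
bt,bs=(295,170,410,305),(225,210,405,390)
print(blobs(t,bt,*RED),blobs(t,bt,*YEL),blobs(s,bs,*YEL))
st=readout.observe();print(st['joints'],st['tool_pos'],st['tcp_rot'],st['grip_width'])
r=[b for b in blobs(t,bt,*RED) if b[0][1]>260]
k=plane("top",r[0][0],.15); print("knob",k)
a=cv2.resize(t[170:305,295:410],None,fx=4,fy=4,interpolation=cv2.INTER_CUBIC)
cv2.imwrite("pics/crop3.png",np.clip(a*1.6,0,255).astype(np.uint8)[:,:,::-1])
E
```

```text
t: 5.9
tool_pos: [0.477, -0.2079, 0.1933]
tcp_rot: [0.556, 0.831, 0.001, -0.0]
force: [-0.3, 0.2, -0.5]
grip_width: 0.0339
grasp_force: 0.0
t: 6.9
tool_pos: [0.477, -0.2079, 0.1933]
tcp_rot: [0.972, 0.234, 0.0, -0.001]
force: [-0.8, -0.6, -0.3]
grip_width: 0.0342
grasp_force: 0.0
[([367.6, 205.7], [366, 203, 5, 6], 21), ([352.4, 207.9], [351, 206, 4, 5], 19), ([337.4, 210.0], [335, 208, 5, 5], 21), ([338.1, 289.5], [335, 286, 8, 8], 55)] [([344.1, 262.5], [340, 258, 9, 10], 31)] [([284.5, 248.9], [283, 247, 4, 5], 15), ([286.8, 261.0], [283, 255, 8, 13], 61)]
[-4.77425513e-01 -1.27400331e-01  1.51370719e+00  1.27751986e-03
  1.75575949e+00  6.16344426e-01] [ 0.47704775 -0.20803511  0.19327884] [ 9.71662374e-01  2.36372122e-01  2.33407211e-04 -6.29178725e-04] 0.03423034749781536
knob [ 0.45386985 -0.06360335  0.15      ]
```

View pics/crop3.png

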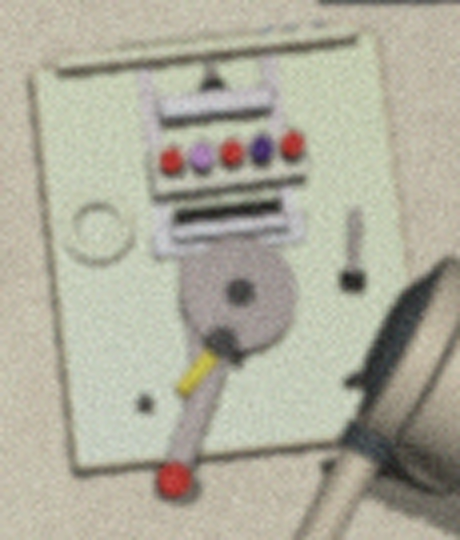

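The crop shows the yellow lever now on the tightening side, with its pin at crop (185,388). The knob is at top (338,289.5). Next I'll cage the knob between the fingers, closing along its path.

```bash
python3 -m handwheel '.5 0 0 0 .149;.5 0 0 0 .149;.5 0 0 0 .149;.5 0 0 0 .149;.5 0 0 0 .149;.5 0 0 0 .085;.5 -.018 -.032 0 0;.5 -.018 -.032 0 0;.5 -.018 -.032 0 0;.5 -.018 -.031 0 0'; python3 -m handwheel '.5 0 0 0 0'
python3 - <<'E'
from h import *
st=readout.observe();print(st['tool_pos'],st['tcp_rot'],st['joints'])
E
```

```text
t: 8.0
tool_pos: [0.4527, -0.063, 0.1933]
tcp_rot: [0.985, -0.173, -0.0, -0.001]
force: [0.6, 0.0, 0.5]
grip_width: 0.0427
grasp_force: 0.0
t: 8.1
tool_pos: [0.4527, -0.061, 0.1938]
tcp_rot: [0.985, -0.171, 0.0, -0.001]
force: [0.5, -0.4, 0.1]
grip_width: 0.0426
grasp_force: 0.0
[ 0.45268008 -0.06104318  0.19380783] [ 9.85329178e-01 -1.70660555e-01  2.36469736e-04 -1.15369149e-03] [-0.21028159 -0.30280811  1.66359481  0.002376    1.78042226  1.7040099 ]
```

```bash
python3 -m handwheel '.5 0 0 .022 0;.5 0 0 .022 0;.5 0 0 .022 0;.5 0 .002 .02 0;.68 0 0 0 0;.68 0 0 0 0;.68 0 0 0 0' 60
python3 - <<'E'
from h import *
t=optics.grab_frame("top");s=optics.grab_frame("scene")
b=cv2.resize(s[175:330,215:335],None,fx=3.5,fy=3.5,interpolation=cv2.INTER_CUBIC)
cv2.imwrite("pics/crop4.png",np.clip(b*1.8,0,255).astype(np.uint8)[:,:,::-1])
E
```

```text
t: 8.8
tool_pos: [0.4531, -0.0669, 0.1088]
tcp_rot: [0.985, -0.175, 0.001, 0.0]
force: [-0.0, -0.7, -0.5]
grip_width: 0.0272
grasp_force: 0.0
```

View pics/crop4.png

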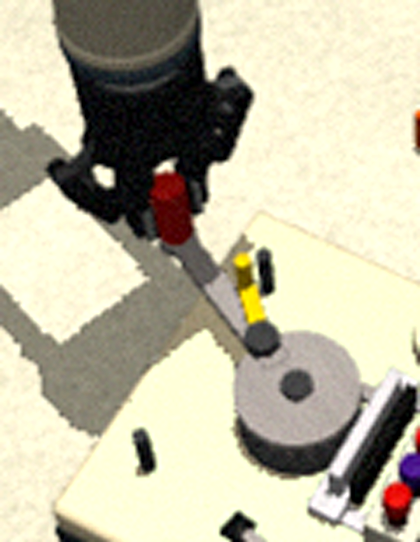

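The knob stands between the two fingers. Now the idle return stroke (counter-clockwise).

```bash
cat > chk.py <<'E'
from cell import readout
import numpy as np
s=readout.observe();H=np.array([.586,-.112]);p=s['tool_pos'][:2]-H
hd=np.arctan2(p[1],p[0])%(2*np.pi); q=s['tcp_rot']; xh=2*np.arctan2(q[1],q[0])
ye=(xh+np.pi-hd+np.pi)%(2*np.pi)-np.pi
T=np.array([np.sin(hd),-np.cos(hd)])
print("theta %.3f r %.4f yawerr(ccw+) %.3f z %.4f | Ftan(resist) %.2f Frad(out) %.2f t %.1f w %.4f j6 %.2f"%(np.pi+.11-hd,np.hypot(*p),ye,s['tool_pos'][2],-s['force'][:2]@T,s['force'][:2]@p/np.hypot(*p),s['t'],s['grip_width'],s['joints'][5]))
E
python3 chk.py; python3 -m handwheel '.68 .0007 .014 0 -.1;.68 .0007 .014 0 -.1;.68 .0007 .014 0 -.1;.68 .0007 .014 0 -.1;.68 .0007 .014 0 -.1;.68 0 0 0 0'>/dev/null;python3 chk.py
```

```text
theta 0.437 r 0.1402 yawerr(ccw+) -0.024 z 0.1089 | Ftan(resist) -0.47 Frad(out) -0.03 t 8.9 w 0.0273 j6 1.70
theta -0.066 r 0.1424 yawerr(ccw+) -0.028 z 0.1083 | Ftan(resist) -1.13 Frad(out) -0.04 t 9.5 w 0.0269 j6 1.05
```

```bash
python3 -m handwheel '.68 .0012 .014 0 -.1;.68 .0012 .014 0 -.1;.68 .0012 .014 0 -.1;.68 .0012 .014 0 -.1;.68 .0012 .014 0 -.1;.68 0 .007 0 -.05;.68 0 0 0 0';python3 chk.py
python3 -m handwheel '.68 0 .005 0 -.04;.68 0 0 0 0'>/dev/null;python3 chk.py
python3 - <<'E'
from h import *
t=optics.grab_frame("top");s=optics.grab_frame("scene")
print(blobs(s,(225,200,405,390),*RED),blobs(s,(225,200,405,390),*YEL))
E
```

```text
t: 10.2
tool_pos: [0.4792, -0.2045, 0.1076]
tcp_rot: [0.94, 0.341, 0.0, 0.0]
force: [-0.1, 0.2, 0.2]
grip_width: 0.0273
grasp_force: 0.0
theta -0.604 r 0.1413 yawerr(ccw+) -0.018 z 0.1076 | Ftan(resist) -0.25 Frad(out) -0.07 t 10.2 w 0.0273 j6 0.41
theta -0.635 r 0.1413 yawerr(ccw+) -0.009 z 0.1075 | Ftan(resist) -0.15 Frad(out) -0.40 t 10.4 w 0.0274 j6 0.36
[([341.3, 200.3], [339, 200, 6, 2], 9), ([352.9, 208.5], [350, 206, 7, 6], 33), ([365.1, 218.9], [362, 216, 7, 6], 34), ([346.0, 283.1], [342, 280, 8, 7], 46), ([337.3, 299.2], [334, 296, 8, 8], 49), ([328.0, 316.3], [324, 313, 9, 8], 50)] [([261.3, 275.7], [259, 274, 5, 5], 18), ([270.5, 283.1], [264, 280, 14, 7], 68)]
```

```bash
python3 -m handwheel '.68 .0005 -.014 0 .1;.68 .0005 -.014 0 .1;.68 .0005 -.014 0 .1;.68 .0005 -.014 0 .1;.68 .0005 -.014 0 .1;.68 .0005 -.014 0 .1'>/dev/null;python3 chk.py
python3 -m handwheel '.68 .0007 -.014 0 .1;.68 .0007 -.014 0 .1;.68 .0007 -.014 0 .1'>/dev/null;python3 chk.py
```

```text
theta -0.052 r 0.1413 yawerr(ccw+) -0.032 z 0.1076 | Ftan(resist) 10.38 Frad(out) -6.24 t 11.1 w 0.0276 j6 1.08
theta 0.240 r 0.1411 yawerr(ccw+) -0.040 z 0.1076 | Ftan(resist) 10.31 Frad(out) -2.27 t 11.4 w 0.0273 j6 1.46
```

```bash
python3 -m handwheel '.68 .0007 -.007 0 .05;.68 .0007 -.007 0 .05'>/dev/null;python3 chk.py;python3 -m handwheel '.68 0 0 0 0;.68 0 0 0 0'>/dev/null;python3 chk.py
python3 - <<'E'
from h import *
t=optics.grab_frame("top");s=optics.grab_frame("scene")
bs=(225,200,405,390)
print(blobs(s,bs,*RED)[-3:],blobs(s,bs,*YEL))
a=cv2.resize(t[170:305,295:410],None,fx=4,fy=4,interpolation=cv2.INTER_CUBIC)
b=cv2.resize(s[215:325,270:355],None,fx=4,fy=4,interpolation=cv2.INTER_CUBIC)
o=np.zeros((540,800,3),np.uint8);o[:540,:460]=a;o[:440,460:800]=b
cv2.imwrite("pics/crop5.png",np.clip(o*1.6,0,255).astype(np.uint8)[:,:,::-1])
E
```

```text
theta 0.338 r 0.1410 yawerr(ccw+) -0.040 z 0.1076 | Ftan(resist) 11.09 Frad(out) 7.09 t 11.6 w 0.0275 j6 1.59
theta 0.345 r 0.1408 yawerr(ccw+) -0.031 z 0.1075 | Ftan(resist) 5.75 Frad(out) 4.15 t 11.8 w 0.0273 j6 1.59
[([346.0, 283.2], [342, 280, 8, 7], 45), ([337.3, 299.3], [334, 296, 8, 8], 50), ([328.0, 316.4], [324, 313, 9, 8], 52)] [([280.1, 250.8], [278, 249, 5, 5], 18), ([283.6, 263.1], [280, 258, 9, 11], 57)]
```

View pics/crop5.png

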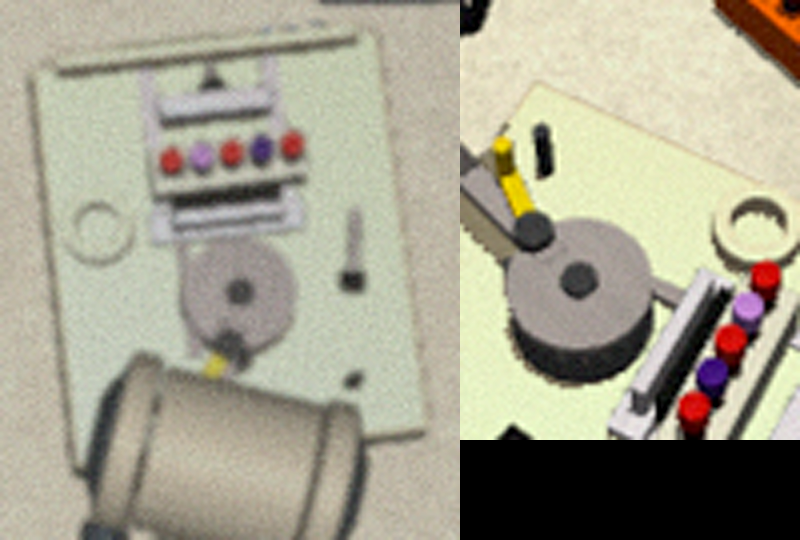

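The jaw has closed part way and the free-running force is about 10.4 N. I'll finish this stroke and return.

```bash
python3 -m handwheel '.68 .0007 -.014 0 .1;.68 .0007 -.014 0 .1;.68 .0007 -.010 0 .07'>/dev/null;python3 chk.py;python3 -m handwheel '.68 .0007 .014 0 -.1;.68 .0007 .014 0 -.1;.68 .0007 .014 0 -.1;.68 .0007 .014 0 -.1;.68 .0007 .014 0 -.1;.68 .0007 .014 0 -.1;.68 0.0007 .014 0 -.1'>/dev/null;python3 chk.py
```

```text
theta 0.614 r 0.1401 yawerr(ccw+) -0.036 z 0.1073 | Ftan(resist) 10.36 Frad(out) 6.59 t 12.2 w 0.0273 j6 1.94
theta -0.074 r 0.1406 yawerr(ccw+) -0.014 z 0.1075 | Ftan(resist) -2.09 Frad(out) -0.99 t 12.9 w 0.0273 j6 1.03
```

```bash
python3 -m handwheel '.68 .0009 .014 0 -.1;.68 .0009 .014 0 -.1;.68 .0009 .014 0 -.1;.68 .0009 .014 0 -.1;.68 .0009 .014 0 -.1;.68 0.0009 .01 0 -.07;.68 0 0 0 0'>/dev/null;python3 chk.py
```

```text
theta -0.649 r 0.1406 yawerr(ccw+) -0.023 z 0.1072 | Ftan(resist) -0.59 Frad(out) 0.52 t 13.6 w 0.0274 j6 0.36
```

```bash
python3 -m handwheel '.68 .0005 -.014 0 .1;.68 .0005 -.014 0 .1;.68 .0005 -.014 0 .1'>/dev/null;python3 chk.py
python3 -m handwheel '.68 .0003 -.007 0 .05;.68 .0003 -.007 0 .05'>/dev/null;python3 chk.py
```

```text
theta -0.344 r 0.1404 yawerr(ccw+) -0.024 z 0.1073 | Ftan(resist) 3.18 Frad(out) -2.05 t 13.9 w 0.0274 j6 0.71
theta -0.254 r 0.1401 yawerr(ccw+) -0.033 z 0.1074 | Ftan(resist) 11.25 Frad(out) -0.76 t 14.1 w 0.0272 j6 0.83
```

```bash
python3 -m handwheel '.68 .0003 -.007 0 .05;.68 .0003 -.007 0 .05'>/dev/null;python3 chk.py
```

```text
theta -0.158 r 0.1399 yawerr(ccw+) -0.037 z 0.1074 | Ftan(resist) 8.86 Frad(out) 1.41 t 14.3 w 0.0272 j6 0.95
```

```bash
python3 -m handwheel '.68 .0003 -.007 0 .05;.68 .0003 -.007 0 .05'>/dev/null;python3 chk.py
```

```text
theta -0.061 r 0.1397 yawerr(ccw+) -0.041 z 0.1074 | Ftan(resist) 10.46 Frad(out) 2.33 t 14.5 w 0.0274 j6 1.08
```

```bash
python3 -m handwheel '.68 .0003 -.007 0 .05;.68 .0003 -.007 0 .05'>/dev/null;python3 chk.py
python3 - <<'E'
from h import *
s=optics.grab_frame("scene");print(blobs(s,(225,200,405,390),*RED)[-3:])
E
```

```text
theta 0.040 r 0.1396 yawerr(ccw+) -0.040 z 0.1073 | Ftan(resist) 11.13 Frad(out) 4.36 t 14.7 w 0.0277 j6 1.21
[([348.6, 284.6], [345, 281, 8, 8], 51), ([339.5, 300.7], [336, 297, 8, 8], 50), ([330.3, 317.5], [327, 314, 8, 8], 52)]
```

```bash
python3 -m handwheel '.68 .0001 -.007 0 .05;.68 .0001 -.007 0 .05'>/dev/null;python3 chk.py
```

```text
theta 0.139 r 0.1395 yawerr(ccw+) -0.041 z 0.1073 | Ftan(resist) 11.67 Frad(out) 3.99 t 14.9 w 0.0272 j6 1.33
```

```bash
python3 -m handwheel '.68 .0003 -.007 0 .05;.68 .0003 -.007 0 .05'>/dev/null;python3 chk.py
```

```text
theta 0.241 r 0.1395 yawerr(ccw+) -0.039 z 0.1073 | Ftan(resist) 10.98 Frad(out) 7.93 t 15.2 w 0.0274 j6 1.46
```

```bash
python3 -m handwheel '.68 .0003 -.007 0 .05;.68 .0003 -.007 0 .05'>/dev/null;python3 chk.py
python3 - <<'E'
from h import *
s=optics.grab_frame("scene");print(blobs(s,(225,200,405,390),*RED)[-3:])
o=np.zeros((440,680,3),np.uint8)
b=cv2.resize(s[250:340,285:395],None,fx=6,fy=6,interpolation=cv2.INTER_CUBIC)
cv2.imwrite("pics/crop6.png",np.clip(b*1.6,0,255).astype(np.uint8)[:,:,::-1])
E
```

```text
theta 0.343 r 0.1395 yawerr(ccw+) -0.038 z 0.1072 | Ftan(resist) 11.88 Frad(out) 9.73 t 15.3 w 0.0274 j6 1.60
[([350.8, 285.7], [347, 282, 8, 8], 47), ([341.7, 301.9], [338, 298, 8, 8], 49), ([332.3, 318.4], [329, 315, 8, 8], 53)]
```

View pics/crop6.png

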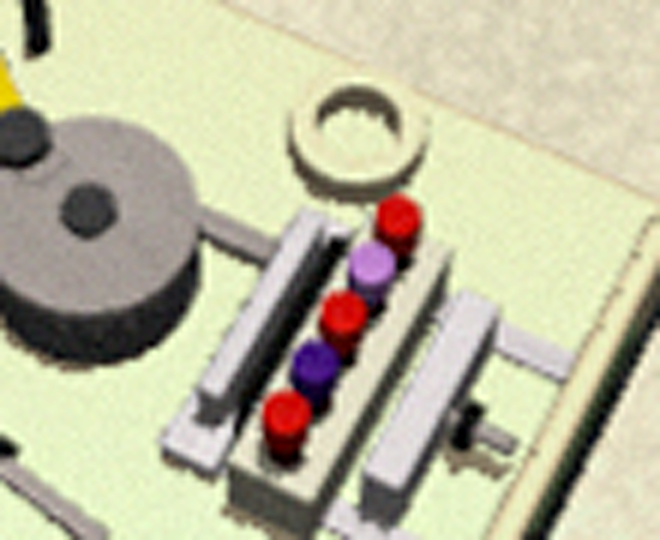

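The rack slides along with the jaw and is still about 9–12 mm short of the stop in the crop. It is safe to finish this stroke and return.

```bash
python3 -m handwheel '.68 .0003 -.007 0 .05;.68 .0003 -.007 0 .05;.68 .0003 -.007 0 .05'>/dev/null;python3 chk.py;python3 -m handwheel '.68 .0003 -.007 0 .05;.68 .0003 -.007 0 .05'>/dev/null;python3 chk.py;python3 -m handwheel '.68 .0007 .014 0 -.1;.68 .0007 .014 0 -.1;.68 .0007 .014 0 -.1;.68 .0007 .014 0 -.1;.68 .0007 .014 0 -.1;.68 .0007 .014 0 -.1;.68 0.0007 .014 0 -.1'>/dev/null;python3 chk.py
```

```text
theta 0.496 r 0.1385 yawerr(ccw+) -0.034 z 0.1070 | Ftan(resist) 11.30 Frad(out) 7.96 t 15.7 w 0.0274 j6 1.79
theta 0.599 r 0.1383 yawerr(ccw+) -0.031 z 0.1069 | Ftan(resist) 10.84 Frad(out) 7.73 t 15.9 w 0.0269 j6 1.92
theta -0.096 r 0.1380 yawerr(ccw+) -0.017 z 0.1074 | Ftan(resist) -3.49 Frad(out) -2.18 t 16.6 w 0.0271 j6 1.01
```

```bash
python3 -m handwheel '.68 .0004 .014 0 -.1;.68 .0004 .014 0 -.1;.68 .0004 .014 0 -.1;.68 .0004 .014 0 -.1;.68 .0004 .014 0 -.1;.68 0.0004 .01 0 -.07;.68 0 0 0 0'>/dev/null;python3 chk.py
```

```text
theta -0.675 r 0.1412 yawerr(ccw+) -0.029 z 0.1073 | Ftan(resist) 0.24 Frad(out) 0.78 t 17.3 w 0.0271 j6 0.34
```

```bash
python3 -m handwheel '.68 .0005 -.014 0 .1;.68 .0005 -.014 0 .1;.68 .0005 -.014 0 .1'>/dev/null;python3 chk.py
python3 -m handwheel '.68 .0003 -.007 0 .05;.68 .0003 -.007 0 .05'>/dev/null;python3 chk.py
```

```text
theta -0.371 r 0.1410 yawerr(ccw+) -0.032 z 0.1074 | Ftan(resist) 3.25 Frad(out) -1.94 t 17.6 w 0.0273 j6 0.69
theta -0.281 r 0.1407 yawerr(ccw+) -0.041 z 0.1074 | Ftan(resist) 10.20 Frad(out) 0.57 t 17.8 w 0.0275 j6 0.80
```

```bash
python3 -m handwheel '.68 .0003 -.007 0 .05;.68 .0003 -.007 0 .05'>/dev/null;python3 chk.py
python3 - <<'E'
from h import *
s=optics.grab_frame("scene");print(blobs(s,(225,200,405,390),*RED)[-3:])
E
```

```text
theta -0.186 r 0.1404 yawerr(ccw+) -0.047 z 0.1074 | Ftan(resist) 7.97 Frad(out) 2.50 t 18.0 w 0.0274 j6 0.93
[([353.3, 286.9], [350, 284, 8, 7], 43), ([344.3, 302.9], [341, 299, 8, 8], 49), ([334.6, 319.7], [331, 316, 8, 8], 52)]
```

```bash
python3 -m handwheel '.68 .0003 -.007 0 .05;.68 .0003 -.007 0 .05'>/dev/null;python3 chk.py
```

```text
theta -0.090 r 0.1402 yawerr(ccw+) -0.051 z 0.1074 | Ftan(resist) 11.13 Frad(out) 4.11 t 18.2 w 0.0275 j6 1.05
```

```bash
python3 -m handwheel '.68 .0003 -.007 0 .05;.68 .0003 -.007 0 .05'>/dev/null;python3 chk.py
python3 - <<'E'
from h import *
s=optics.grab_frame("scene");print(blobs(s,(225,200,405,390),*RED)[-3:])
b=cv2.resize(s[250:340,285:395],None,fx=6,fy=6,interpolation=cv2.INTER_CUBIC)
cv2.imwrite("pics/crop7.png",np.clip(b*1.6,0,255).astype(np.uint8)[:,:,::-1])
E
```

```text
theta 0.011 r 0.1401 yawerr(ccw+) -0.051 z 0.1074 | Ftan(resist) 10.98 Frad(out) 6.93 t 18.4 w 0.0275 j6 1.18
[([354.5, 287.6], [351, 284, 8, 8], 46), ([345.5, 303.4], [342, 300, 8, 8], 51), ([335.7, 320.3], [332, 317, 9, 8], 53)]
```

View pics/crop7.png

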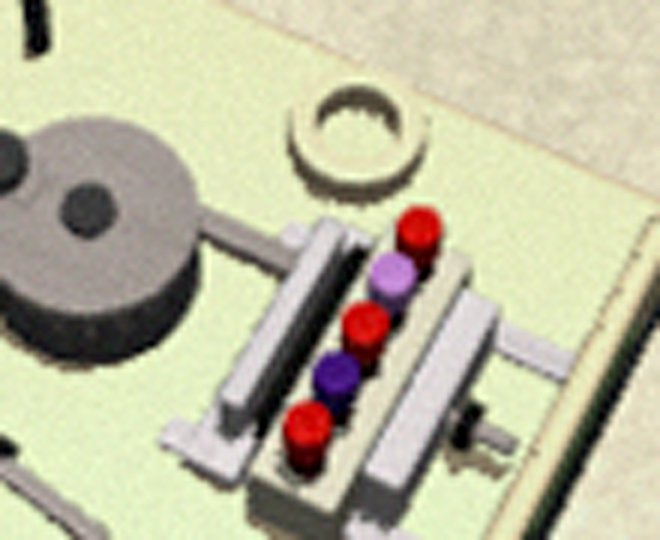

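The rack is now only about 2–3 mm short of the stop. From here I'll use smaller steps and watch the force.

```bash
python3 -m handwheel '.68 .0002 -.0055 0 .04;.68 .0002 -.0055 0 .04'>/dev/null;python3 chk.py
```

```text
theta 0.087 r 0.1398 yawerr(ccw+) -0.054 z 0.1073 | Ftan(resist) 12.57 Frad(out) 7.20 t 18.7 w 0.0274 j6 1.28
```

```bash
python3 -m handwheel '.68 .0002 -.0055 0 .04;.68 .0002 -.0055 0 .04'>/dev/null;python3 chk.py
```

```text
theta 0.163 r 0.1397 yawerr(ccw+) -0.058 z 0.1073 | Ftan(resist) 15.48 Frad(out) 9.50 t 18.9 w 0.0270 j6 1.38
```

```bash
python3 -m handwheel '.68 .0002 -.0055 0 .04'>/dev/null;python3 chk.py;python3 - <<'E'
from h import *
s=optics.grab_frame("scene");print(blobs(s,(225,200,405,390),*RED)[-3:])
E
```

```text
theta 0.202 r 0.1397 yawerr(ccw+) -0.060 z 0.1073 | Ftan(resist) 15.69 Frad(out) 10.53 t 19.0 w 0.0273 j6 1.44
[([354.5, 287.6], [351, 284, 8, 8], 46), ([345.5, 303.5], [342, 300, 8, 8], 50), ([335.8, 320.4], [332, 317, 9, 8], 55)]
```

The force is about 5 N above free running and the rack caps have stopped moving, so the rack is pinched. Now I'll let go and lift.

```bash
python3 -m handwheel '.66 0 .003 0 0;.5 0 0 0 0;.5 0 0 0 0;.45 0 0 0 0'; python3 -m handwheel '.45 0 0 -.02 0;.45 0 0 -.03 0;.45 0 0 -.03 0;.45 0 0 -.03 0;.45 -.04 0 0 0;.45 -.04 0 0 0;.45 0 0 0 0;.45 0 0 0 0'
python3 - <<'E'
from h import *
t=optics.grab_frame("top");s=optics.grab_frame("scene")
print(blobs(s,(225,200,405,390),*RED),blobs(s,(225,200,405,390),*YEL))
b=cv2.resize(s[200:340,225:395],None,fx=4,fy=4,interpolation=cv2.INTER_CUBIC)
cv2.imwrite("pics/crop8.png",np.clip(b*1.6,0,255).astype(np.uint8)[:,:,::-1])
E
```

```text
t: 19.45
tool_pos: [0.4487, -0.0994, 0.1069]
tcp_rot: [0.997, -0.073, -0.0, 0.001]
force: [-1.6, -5.0, -2.9]
grip_width: 0.0474
grasp_force: 2.7
t: 20.25
tool_pos: [0.3701, -0.0872, 0.2181]
tcp_rot: [0.997, -0.072, 0.002, -0.0]
force: [0.4, 0.1, 0.1]
grip_width: 0.0473
grasp_force: 0.0
[([341.3, 200.3], [339, 200, 6, 2], 9), ([352.9, 208.5], [350, 206, 7, 6], 33), ([364.9, 218.9], [362, 216, 7, 7], 36), ([243.4, 243.5], [239, 239, 10, 10], 74), ([354.4, 287.6], [351, 284, 8, 8], 47), ([345.5, 303.6], [342, 300, 8, 8], 51), ([335.8, 320.4], [332, 317, 9, 8], 55)] [([271.9, 256.6], [270, 255, 5, 4], 17), ([277.6, 267.9], [272, 262, 12, 12], 63)]
```

View pics/crop8.png

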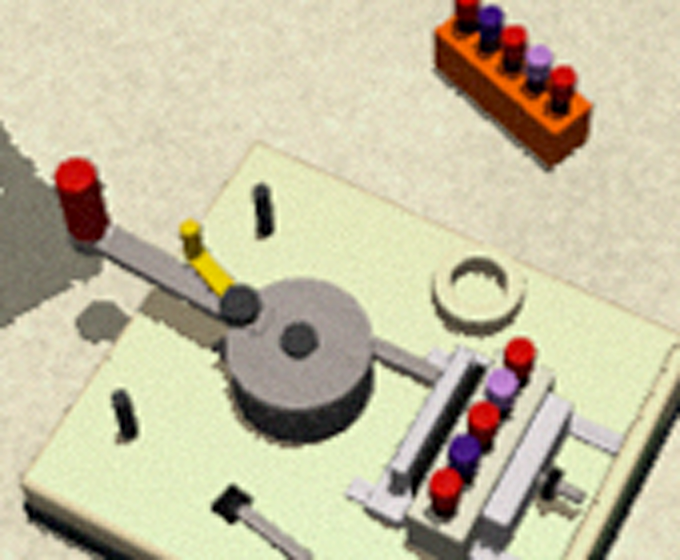

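```bash
python3 - <<'E'
from h import *
k=plane("scene",(243.2,243.2),.15); d=k[:2]-[.586,-.112]; print(k,np.hypot(*d),np.pi+.11-np.arctan2(d[1],d[0])%(2*np.pi))
k=plane("scene",(259.6,229.1),.15); d=k[:2]-[.586,-.112]; print("start ref",k,np.hypot(*d),np.pi+.11-np.arctan2(d[1],d[0])%(2*np.pi))
E
```

```text
[ 0.44995461 -0.12077806  0.15      ] 0.13632829117911444 0.045566318569691955
start ref [ 0.45598302 -0.07221264  0.15      ] 0.13596856202476268 0.4069674972291839
```

The handle has sprung back to about 0.05 rad, so I need to know whether the jaw held. I'll compare the jaw's image position with the saved crops.

```bash
python3 - <<'E'
from h import *
s=optics.grab_frame("scene")
b=np.clip(cv2.resize(s[250:340,285:395],None,fx=6,fy=6,interpolation=cv2.INTER_CUBIC)*1.6,0,255).astype(np.uint8)[:,:,::-1]
cv2.imwrite("pics/crop9.png",b)
g=[cv2.cvtColor(x,cv2.COLOR_BGR2GRAY) for x in(cv2.imread("pics/crop6.png"),cv2.imread("pics/crop7.png"),b)]
def shift(a,c,box):
    x0,y0,x1,y1=box;r=cv2.matchTemplate(c[y0-50:y1+50,x0-50:x1+50],a[y0:y1,x0:x1],cv2.TM_CCOEFF_NORMED)
    _,v,_,l=cv2.minMaxLoc(r);return l[0]-50,l[1]-50,round(v,3)
jb=(225,225,330,420)  # jaw in crop7
print("jaw 7->6",shift(g[1],g[0],jb),"7->now",shift(g[1],g[2],jb))
rb=(275,200,450,480)
print("rack 7->6",shift(g[1],g[0],rb),"7->now",shift(g[1],g[2],rb))
E
```

```text
jaw 7->6 (-21, -10, 0.987) 7->now (3, 1, 0.955)
rack 7->6 (-21, -9, 0.843) 7->now (1, 0, 0.976)
```

View pics/crop9.png

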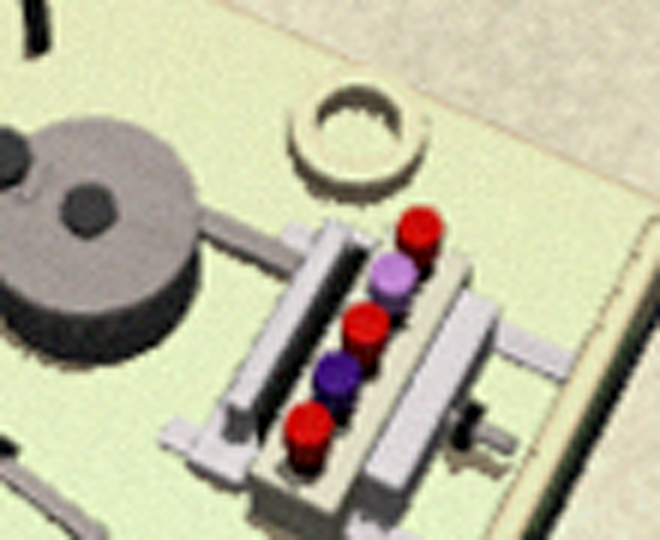

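```bash
python3 -m handwheel '.45 .04 .011 0 0;.45 .04 .011 0 0;.45 0 0 0 -.1;.45 0 0 0 -.1;.45 0 0 0 0;.45 0 0 0 0'; python3 chk.py
python3 - <<'E'
from h import *
t=optics.grab_frame("top");print(blobs(optics.grab_frame("scene"),(225,200,290,290),*RED))
E
```

```text
t: 21.0
tool_pos: [0.4467, -0.1208, 0.2168]
tcp_rot: [1.0, 0.028, -0.0, -0.0]
force: [0.3, 0.4, -0.5]
grip_width: 0.0473
grasp_force: 0.0
theta 0.047 r 0.1396 yawerr(ccw+) -0.008 z 0.2168 | Ftan(resist) -0.36 Frad(out) -0.32 t 21.0 w 0.0473 j6 1.18
[([243.3, 243.4], [239, 240, 10, 8], 62)]
```

```bash
python3 -m handwheel '.45 0 0 .03 0;.45 0 0 .03 0;.45 0 0 .03 0;.45 0 0 .019 0;.68 0 0 0 0;.68 0 0 0 0;.68 0 0 0 0'>/dev/null; python3 chk.py
python3 -m handwheel '.68 .0002 -.0055 0 .04;.68 .0002 -.0055 0 .04' >/dev/null; python3 chk.py
```

```text
theta 0.044 r 0.1391 yawerr(ccw+) -0.008 z 0.1103 | Ftan(resist) -0.30 Frad(out) 0.09 t 21.8 w 0.0272 j6 1.18
theta 0.112 r 0.1388 yawerr(ccw+) -0.023 z 0.1103 | Ftan(resist) 8.71 Frad(out) -0.78 t 22.0 w 0.0274 j6 1.28
```

```bash
python3 -m handwheel '.68 .0001 -.0028 0 .02;.68 .0001 -.0028 0 .02' >/dev/null; python3 chk.py
```

```text
theta 0.147 r 0.1388 yawerr(ccw+) -0.029 z 0.1103 | Ftan(resist) 10.99 Frad(out) 1.15 t 22.2 w 0.0272 j6 1.33
```

```bash
python3 -m handwheel '.68 0 0 0 0' >/dev/null; python3 chk.py; python3 -m handwheel '.68 0 0 0 0' >/dev/null; python3 chk.py; python3 -m handwheel '.68 .0001 -.0028 0 .02;.68 .0001 -.0028 0 .02' >/dev/null; python3 chk.py
```

```text
theta 0.149 r 0.1388 yawerr(ccw+) -0.026 z 0.1103 | Ftan(resist) 8.71 Frad(out) 0.78 t 22.3 w 0.0276 j6 1.33
theta 0.149 r 0.1388 yawerr(ccw+) -0.026 z 0.1103 | Ftan(resist) 7.94 Frad(out) 0.57 t 22.4 w 0.0270 j6 1.33
theta 0.181 r 0.1387 yawerr(ccw+) -0.035 z 0.1103 | Ftan(resist) 13.38 Frad(out) 1.02 t 22.6 w 0.0277 j6 1.38
```

```bash
python3 -m handwheel '.68 0 0 0 0;.68 0 0 0 0' >/dev/null; python3 chk.py; python3 -m handwheel '.68 .0001 -.0028 0 .02;.68 .0001 -.0028 0 .02' >/dev/null; python3 chk.py;  python3 -m handwheel '.68 0 0 0 0;.68 0 0 0 0' >/dev/null; python3 chk.py
python3 - <<'E'
from h import *
s=optics.grab_frame("scene")
b=np.clip(cv2.resize(s[250:340,285:395],None,fx=6,fy=6,interpolation=cv2.INTER_CUBIC)*1.6,0,255).astype(np.uint8)[:,:,::-1]
cv2.imwrite("pics/crop10.png",b)
g=[cv2.cvtColor(x,cv2.COLOR_BGR2GRAY) for x in(cv2.imread("pics/crop7.png"),cv2.imread("pics/crop9.png"),b)]
def shift(a,c,box):
    x0,y0,x1,y1=box;r=cv2.matchTemplate(c[y0-20:y1+20,x0-20:x1+20],a[y0:y1,x0:x1],cv2.TM_CCOEFF_NORMED)
    _,v,_,l=cv2.minMaxLoc(r);return l[0]-20,l[1]-20,round(v,3)
for jb in((225,225,330,420),(165,410,255,480),(220,390,260,440)):
  print("jaw 7->9",shift(g[0],g[1],jb),"7->now",shift(g[0],g[2],jb),"9->now",shift(g[1],g[2],jb))
E
```

```text
theta 0.184 r 0.1387 yawerr(ccw+) -0.031 z 0.1103 | Ftan(resist) 10.09 Frad(out) 1.05 t 22.8 w 0.0273 j6 1.38
theta 0.218 r 0.1386 yawerr(ccw+) -0.039 z 0.1102 | Ftan(resist) 15.01 Frad(out) 2.07 t 23.0 w 0.0270 j6 1.44
theta 0.220 r 0.1387 yawerr(ccw+) -0.035 z 0.1103 | Ftan(resist) 14.02 Frad(out) 2.13 t 23.2 w 0.0273 j6 1.43
jaw 7->9 (3, 1, 0.955) 7->now (3, 1, 0.954) 9->now (0, 0, 0.998)
jaw 7->9 (5, 3, 0.952) 7->now (5, 3, 0.95) 9->now (0, 0, 0.997)
jaw 7->9 (5, 4, 0.942) 7->now (5, 4, 0.933) 9->now (0, 0, 0.996)
```

The jaw sits in exactly the same place as when the handle was released, so the brake holds and the spring-back was only the handle winding back. The force is again about 4.5–5 N above free running. I'll release for good.

```bash
python3 -m handwheel '.68 0 .007 0 0;.68 0 .007 0 0;.68 0 .005 0 0;.45 0 0 0 0;.45 0 0 0 0;.45 0 0 0 0'; python3 chk.py; python3 -m handwheel '.45 0 0 -.02 0;.45 0 0 -.03 0;.45 0 0 -.03 0;.45 0 0 -.03 0;.45 -.04 0 0 0;.45 -.04 0 0 0;.45 0 0 0 0;.45 0 0 0 0;.45 0 0 0 0;.45 0 0 0 0'
python3 - <<'E'
from h import *
s=optics.grab_frame("scene")
b=np.clip(cv2.resize(s[250:340,285:395],None,fx=6,fy=6,interpolation=cv2.INTER_CUBIC)*1.6,0,255).astype(np.uint8)[:,:,::-1]
g=[cv2.cvtColor(x,cv2.COLOR_BGR2GRAY) for x in(cv2.imread("pics/crop10.png"),b)]
for x0,y0,x1,y1 in((225,225,330,420),(165,410,255,480),(275,200,450,480)):
    r=cv2.matchTemplate(g[1][y0-20:y1+20,x0-20:x1+20],g[0][y0:y1,x0:x1],cv2.TM_CCOEFF_NORMED);_,v,_,l=cv2.minMaxLoc(r);print(l[0]-20,l[1]-20,round(v,3))
print(blobs(s,(225,200,300,290),*RED),blobs(s,(225,200,405,390),*YEL))
# expected pin pixel for selector at +0.34 given the knob ray
k=plane("scene",blobs(s,(225,200,300,290),*RED)[0][0],.15)[:2]; H=np.array([.586,-.112]); hd=np.arctan2(*(k-H)[::-1])
for a in(-.3,0,.3): 
    P=H+.038*np.array([np.cos(hd),np.sin(hd)])+.042*np.array([np.cos(hd-a),np.sin(hd-a)]); print(a,proj("scene",np.r_[P,.126]))
E
```

```text
t: 23.85
tool_pos: [0.4455, -0.1115, 0.1084]
tcp_rot: [0.997, -0.071, -0.0, -0.0]
force: [-0.5, 0.1, -0.1]
grip_width: 0.0469
grasp_force: 0.0
theta 0.113 r 0.1405 yawerr(ccw+) -0.138 z 0.1084 | Ftan(resist) -0.06 Frad(out) 0.55 t 23.9 w 0.0469 j6 1.39
t: 24.85
tool_pos: [0.3668, -0.1006, 0.218]
tcp_rot: [0.997, -0.071, -0.0, -0.0]
force: [0.1, 0.8, 0.5]
grip_width: 0.047
grasp_force: 0.0
0 0 0.999
0 0 0.998
0 0 0.999
[([243.7, 243.0], [239, 239, 11, 9], 77)] [([272.1, 256.4], [270, 255, 5, 4], 17), ([277.6, 267.4], [272, 262, 12, 12], 62)]
-0.3 [263.52727791 264.92012401]
0 [266.14811172 260.26343896]
0.3 [270.15810782 256.42908289]
```

The jaw and rack haven't moved, the pin at (272,256) matches the tightening side, and the arm is clear of everything. Handing in.

```bash
python3 -c "
from cell import bot; print(bot.finish_job())"
```

```text
the job is handed in; nothing more can be done
None
```

I handed the job in: the lever is on its tightening side, the rack is pinched against its stop at about 4.5–5 N above free running by the knob force, and the handle is released; the hand-in call gave no verdict.

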